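# Find the loose clamp on the mounting board and flag it

## Robot

A 6-joint arm with a two-finger parallel gripper is mounted at the origin on the work surface. World frame = base frame: x ahead of the robot, y to its left, z up, the work surface at z = 0. Lengths are in m, angles in rad, forces in N, time in s.
With the tool pointing down it reaches from about 0.2 to 0.875 m from the base axis. Payload 3.4 kg.
Tool frame: the origin (TCP) lies between the finger pads; the fingertips stand 25 mm ahead of it and the grasp point (between the pads) lies 6 mm ahead of it (r.nose_length is the z of the fingertips in the tool frame, in m); z points along the fingers, y is the line along which they close (so a half turn about z gives the same grasp; the last joint's range is limited). The gripper opens to 94 mm and grips with 3 to 60 N. Pads are 16 mm wide; open, the fingers measure 119 mm over their backs; the gripper's body (75 mm by 177 mm) begins 78 mm behind the grasp point.
Start: joints at [1.097, 0.276, 1.505, -0, 1.361, -0.121], TCP at [0.199, 0.54, 0.23] pointing down, gripper open.
Joint ranges: [-2.89, 2.89], [-0.75, 2.08], [0.22, 2.7], [-1.18, 4.32], [0.11, 2.71], [-2.7, 2.7]. Speed limits (rad/s): [2.57, 2.57, 3.14, 3.14, 3.14, 3.14].

## Interface

Orientations are given as a unit quaternion [w, x, y, z].
In Python, from plant import r, gripper_to, inverse_kinematics, vision, models, telemetry gives the robot as it stands. Calls block until the motion is done:
- r.move_to(position, orientation): joint-space move of the TCP to a pose.
- r.move_l(position, rot=None, vel=0.15, guard=None): straight line of the TCP; rot=None keeps the orientation; vel is the mean speed in m/s. With guard (N) it stops when the force on the tool has changed by that much, and returns True; else False.
- r.movej(angles): joint-space move.
- gripper_to(opening, f_grip=None): finger opening in m; f_grip is the grip in N (None keeps the last); returns when the fingers have stopped.
- r.hold(seconds).
- inverse_kinematics(position, orientation): joint angles nearest the present ones, or None.
- vision.snapshot(name): name is "scene" or "side" or "wrist"; returns the picture (480x640x3 uint8, red, green, blue); there is no depth.
- vision.get_calibration(name): a dict with "fx", "fy", "cx", "cy" (pixels), "D" ([k1, k2, p1, p2, k3] as OpenCV has them; the pictures are not rectified), "position" and "orientation" of the camera in the world. Camera axes: x right, y down, z forward; pixel columns grow to the right and rows downward; lengths in m; the calibration is good to about 2 mm. A picture is of the moment at which its call begins: read the wrist's pose just before it. get_calibration takes no time and is no camera call; for the wrist camera it gives the pose at the moment of the call.
A pose or a line that the arm cannot do raises r.PlanningError and nothing moves.
- r.sign_off(): hands the job in; it is judged then, once.
Trained networks look in the newest picture that a camera, given by its name, has taken for a name from the list of things; names that differ only in an ending like _2 or _b are one class to them, and where a whole thing is asked for, a point or a joint stands for the part that bears it (a point fixed in the world has none). Each returns a list of dicts, best first, with "score" (0 to 1); they miss things now and then, are a little off and sometimes report something else, mostly with a low value. They report only what shows in the picture. A call takes as long as a camera call. They do not tell look-alikes from the thing itself.
- models.boxes_of(thing, camera): "at" ([x, y, z] in m, in world coordinates, good to about 4 mm: the middle of the surface that is visible of it).
- models.regions_of(thing, camera): "pixels" (480x640 bool, what is visible of it).
- models.mark_of(thing, camera): "at" ([x, y, z] in m, in world coordinates, good to about 4 mm: a listed point, or the origin of a listed thing).
Readings, each from a call of its own:
- telemetry.current_t(): time.
- telemetry.current_joints(): joint angles.
- telemetry.current_dq(): joint speeds.
- telemetry.current_joint_efforts(): joint torques, N m.
- telemetry.current_ee_pos(): TCP position.
- telemetry.current_tool_rot(): TCP orientation.
- telemetry.current_wrist_force(): force on the tool from outside, world axes, zero at the start.
- telemetry.current_torque(): the same for the moment, N m.
- telemetry.current_opening(): finger opening in m.
- telemetry.current_finger_force(): force on a finger pad.
Only numpy, scipy, OpenCV 4.12 (cv2) and the standard library are available. Lean on these libraries where they do the work, as an engineer would, in place of code of your own. Each camera call takes 0.05 s, during which the arm holds its last target. There are 200 camera calls.

## Task

One of the three clamps on the mounting board has worked loose. Feel for it by nudging the end of each black T-handle sideways with closed fingertips, gently: about 10 N is plenty, never above 25 N, and do not grip the handles; a tight handle must stay as it is, the loose one gives way and should be turned clearly, by some 20 degrees or more. Then put the red tag ring down flat over the flag post in front of the loose clamp, let go, and leave the other rings and the things on the table alone.

Things in the scene. Friction and masses are not known exactly. Their poses are not given: they have to be found in the camera images.
- board: wooden board fixed to the table, 310 x 400 x 12 mm. Origin on its underside, 85 mm from the robot-side edge, midway in its width; x away from the robot, y along it to the left. Three blue clamp blocks (76 mm square, top 58 mm above the table) at x = 45, y = 140, 0, -140 mm, each with a black T-handle; flag posts at x = -45 mm before them. A plastered fragment lies beyond the clamps
- handle_left: black T-handle of the left clamp (seen from the robot); turns either way about a vertical axis, stays where it is left. Origin on the axis, 18 mm above the table; z up, y along the bar. Bar 92 mm long (46 either side of the axis), 12 mm wide, 16 mm tall, mid-height 62 mm above the origin (80 mm above the table). Firm rubber skin; the bar is 14 mm clear of the block below
- end_left (a point): point in the bar of the left handle, at mid-height, 40 mm from the axis along the handle's y. A loose handle gives way at 0.07 to 0.14 N m (2 to 4 N here) and drags so all along; a tight one holds past 30 N here, with up to 2 mm of play. Loose and tight look the same
- post_left (a point): flag post of the left clamp: centre of the top of its shoulder (36 mm diameter), 45 mm above the table, where a ring's underside rests; a steel pin of 12 mm diameter rises 30 mm above it
- handle_middle: black T-handle of the middle clamp (seen from the robot); turns either way about a vertical axis, stays where it is left. Origin on the axis, 18 mm above the table; z up, y along the bar. Bar 92 mm long (46 either side of the axis), 12 mm wide, 16 mm tall, mid-height 62 mm above the origin (80 mm above the table). Firm rubber skin; the bar is 14 mm clear of the block below
- end_middle (a point): point in the bar of the middle handle, at mid-height, 40 mm from the axis along the handle's y. A loose handle gives way at 0.07 to 0.14 N m (2 to 4 N here) and drags so all along; a tight one holds past 30 N here, with up to 2 mm of play. Loose and tight look the same
- post_middle (a point): flag post of the middle clamp: centre of the top of its shoulder (36 mm diameter), 45 mm above the table, where a ring's underside rests; a steel pin of 12 mm diameter rises 30 mm above it
- handle_right: black T-handle of the right clamp (seen from the robot); turns either way about a vertical axis, stays where it is left. Origin on the axis, 18 mm above the table; z up, y along the bar. Bar 92 mm long (46 either side of the axis), 12 mm wide, 16 mm tall, mid-height 62 mm above the origin (80 mm above the table). Firm rubber skin; the bar is 14 mm clear of the block below
- end_right (a point): point in the bar of the right handle, at mid-height, 40 mm from the axis along the handle's y. A loose handle gives way at 0.07 to 0.14 N m (2 to 4 N here) and drags so all along; a tight one holds past 30 N here, with up to 2 mm of play. Loose and tight look the same
- post_right (a point): flag post of the right clamp: centre of the top of its shoulder (36 mm diameter), 45 mm above the table, where a ring's underside rests; a steel pin of 12 mm diameter rises 30 mm above it
- tag_red: red tag ring, loose: 40 mm outside, 22 mm hole, 24 mm tall, 30 g, lying flat; origin at the centre of its underside, z up along the hole. Stands at the start on the table beside the board
- tag_blue: blue tag ring, same size as the red one, not to be used; origin at the centre of its underside
- tag_yellow: yellow tag ring, same size as the red one, not to be used; origin at the centre of its underside
- brush: hand brush lying on the table left of the board, a bystander; origin at its underside
- jar: jar, 64 mm diameter, 85 mm tall, a bystander; origin at its underside
- beaker: white cup, 72 mm across, 90 mm tall, a bystander; origin at its underside
Mind the look-alikes: they are no part of the job. Several things look just like the tag_red: the one meant starts farthest to the robot's right.

How it is judged:
By the outcome, as a careful person would: the job done as asked, in the order asked, and still so for the second after the job is handed in, with the robot touching nothing.
It also fails if it takes over 69 s, if anything falls off the work surface, if the arm or the gripper's body presses on something with over 40 N, if the wrist force passes 120 N, or if a joint passes its speed limit or range.

## Working session

There is one attempt and no reset: what is moved stays moved. The work goes in short steps, each a Python script; the robot and the scene stay as the last script left them, time stands still between calls to the robot, and variables do not carry over. Pictures are saved under pics/ and viewed, at most 10 in all, crops included, and the job is handed in when it is done.

```bash
mkdir -p pics; ls; python3 - <<'E'
from plant import r, vision, models, telemetry
import cv2
for c in ("scene","side"):
    im=vision.snapshot(c); cv2.imwrite(f"pics/{c}0.png",im[:,:,::-1])
    k=vision.get_calibration(c); print(c,k)
    for t in ["board","handle_left","end_left","post_left","tag_red","tag_blue","jar","beaker","brush"]:
        for d in models.mark_of(t,c): print(c,t,[round(float(v),4) for v in d["at"]],round(d["score"],2))
print(telemetry.current_t(),telemetry.current_tool_rot())
E
```

```text
pics
scene {'fx': 563.1587389934418, 'fy': 563.1587389934418, 'cx': 306.11853822334245, 'cy': 242.81069154277557, 'D': array([-0.06849806,  0.        ,  0.        ,  0.        ,  0.        ]), 'position': array([1.27306195, 0.64487854, 0.92811343]), 'orientation': array([-0.18785731,  0.40714823,  0.81249946, -0.37253801])}
scene board [0.5314, -0.0348, 0.002] 0.95
scene handle_left [0.5735, 0.1073, 0.0163] 0.78
scene end_left [0.5824, 0.1439, 0.0843] 0.75
scene end_left [0.4862, -0.034, 0.0413] 0.35
scene post_left [0.4887, 0.1046, 0.0468] 0.78
scene tag_red [0.4987, 0.4676, 0.0012] 0.87
scene tag_red [0.5007, 0.3729, 0.0001] 0.68
scene tag_red [0.3454, 0.4455, 0.0018] 0.66
scene tag_blue [0.4311, -0.3543, -0.0003] 0.69
scene tag_blue [0.5806, 0.1464, 0.0806] 0.68
scene tag_blue [0.6099, 0.4062, 0.0004] 0.29
scene jar [0.6541, -0.3767, 0.0015] 0.89
scene jar [0.613, 0.4055, -0.0017] 0.41
scene jar [0.4307, -0.3563, -0.0027] 0.21
scene beaker [0.6148, 0.4074, 0.0022] 0.7
scene brush [0.404, 0.3946, 0.0031] 0.81
side {'fx': 466.4970480311746, 'fy': 466.4970480311746, 'cx': 321.1280505
[... 302 characters left out ...]
5736, 0.1071, 0.0166] 0.73
side handle_left [0.6128, 0.4056, -0.0028] 0.3
side end_left [0.5899, 0.1466, 0.0811] 0.72
side post_left [0.4854, 0.1015, 0.0457] 0.97
side post_left [0.6562, -0.3828, -0.0006] 0.38
side tag_red [0.3442, 0.4461, -0.0008] 0.82
side tag_red [0.6001, 0.5214, -0.0036] 0.79
side tag_red [0.4918, 0.4635, -0.0027] 0.75
side tag_red [0.497, 0.3687, -0.0015] 0.54
side tag_blue [0.576, -0.1727, 0.021] 0.73
side tag_blue [0.4253, -0.3595, 0.0015] 0.62
side jar [0.6555, -0.3845, 0.0013] 0.56
side beaker [0.6148, 0.4029, -0.0] 0.9
side brush [0.409, 0.3942, -0.0019] 0.72
side brush [0.5298, -0.0334, 0.0004] 0.52
1.0 [2.29016190e-05 1.75485046e-01 9.84482094e-01 6.90624736e-05]
```

View pics/scene0.png

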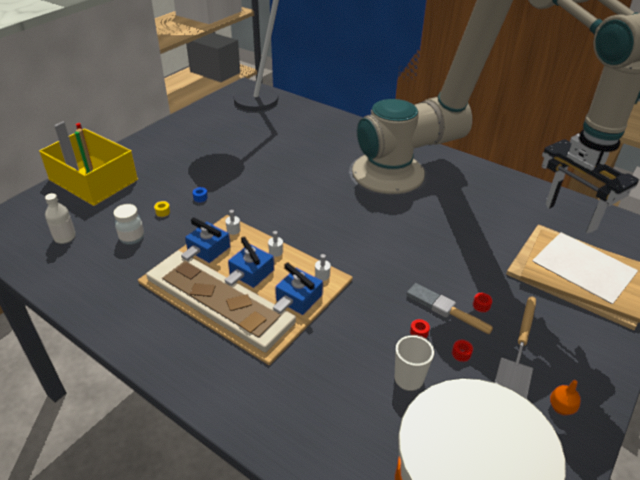

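View pics/side0.png

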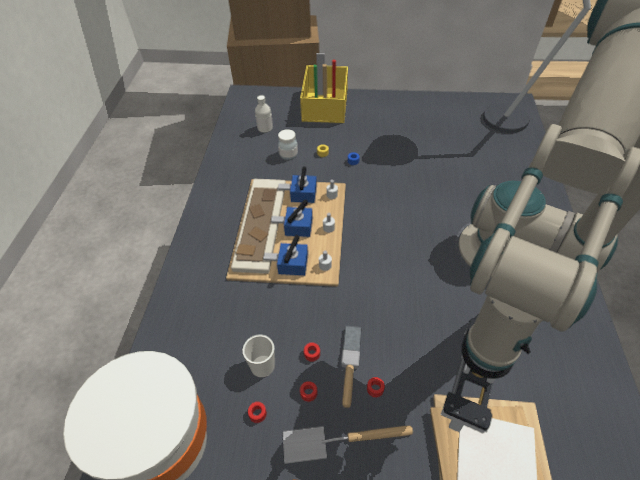

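```bash
cat > h.py <<'E'
from plant import r, gripper_to, inverse_kinematics, vision, models, telemetry
import numpy as np, cv2
from scipy.spatial.transform import Rotation as R
def ray(c,uv,z):
    "pixel -> point on the plane at height z; c is a calibration dict"
    K=np.array([[c["fx"],0,c["cx"]],[0,c["fy"],c["cy"]],[0,0,1]])
    p=cv2.undistortPoints(np.array([[uv]],float),K,c["D"])[0,0]
    d=R.from_quat(np.roll(c["orientation"],-1)).apply([*p,1]); o=c["position"]
    return o+d*(z-o[2])/d[2]
def down(yaw):
    "tool down, tool y axis at angle yaw(rad) from world y"
    q=(R.from_euler("z",yaw)*R.from_euler("x",np.pi)).as_quat(); return np.roll(q,1)
E
python3 - <<'E'
from h import *
P=lambda a:np.round(a,4).tolist()
for c in ("scene","side"):
    im=vision.snapshot(c); k=vision.get_calibration(c)
    for t in ("handle_left","post_left","end_left","handle_middle","post_middle","end_middle","handle_right","post_right","end_right"):
        for d in models.mark_of(t,c)[:2]: print(c,t,P(d["at"]),round(d["score"],2))
    hsv=cv2.cvtColor(im,cv2.COLOR_RGB2HSV); h=hsv[:,:,0]
    m=(((h<5)|(h>175))&(hsv[:,:,1]>180)&(hsv[:,:,2]>60)).astype(np.uint8)
    n,l,s,ce=cv2.connectedComponentsWithStats(m)
    for i in range(1,n):
        if s[i,4]>60: # filled hull centroid at half height
            hull=cv2.convexHull(np.argwhere(l==i)[:,::-1].astype(np.int32)); M=cv2.moments(hull)
            uv=(M["m10"]/M["m00"],M["m01"]/M["m00"]); print(c,"red",np.round(uv,1),s[i,4],P(ray(k,uv,.012)))
    # bars: dark pixels near clamps
    if c=="side":
        a=cv2.resize(im[160:290,220:360],None,fx=4,fy=4,interpolation=cv2.INTER_CUBIC)
        b=cv2.resize(im[325:430,235:405],None,fx=4,fy=4,interpolation=cv2.INTER_CUBIC)
        cv2.imwrite("pics/clamps.png",a[:,:,::-1]);cv2.imwrite("pics/rings.png",b[:,:,::-1])
E
```

```text
scene handle_left [0.57, 0.1063, 0.0188] 0.57
scene post_left [0.4855, 0.104, 0.0504] 0.78
scene end_left [0.5833, 0.1444, 0.0793] 0.6
scene handle_middle [0.5732, -0.036, 0.0143] 0.64
scene handle_middle [0.5774, -0.1718, 0.0195] 0.51
scene post_middle [0.4845, -0.0364, 0.043] 0.96
scene end_middle [0.5983, 0.005, 0.0774] 0.72
scene handle_right [0.5762, -0.1742, 0.0179] 0.57
scene handle_right [0.5712, -0.1375, 0.0779] 0.19
scene post_right [0.4901, -0.1713, 0.0449] 0.56
scene end_right [0.572, -0.1359, 0.076] 0.71
scene red [482.2 302. ] 278 [0.3442, 0.4465, 0.012]
scene red [419.9 327.8] 260 [0.4951, 0.3693, 0.012]
scene red [462.  350.1] 335 [0.4969, 0.4681, 0.012]
side handle_left [0.5771, 0.1094, 0.019] 0.5
side post_left [0.4836, 0.1063, 0.0452] 0.97
side post_left [0.5944, -0.0022, 0.0812] 0.61
side end_left [0.5894, 0.1461, 0.0795] 0.59
side end_left [0.5743, -0.1338, 0.0788] 0.33
side handle_middle [0.5744, -0.0334, 0.016] 0.49
side handle_middle [0.4873, -0.1745, 0.0501] 0.26
side post_middle [0.488, -0.0366, 0.0448] 0.59
side post_middle [0.5913, 0.1481, 0.0796] 0.44
side end_middle [0.5375, -0.3901, -0.0003] 0.72
side end_middle [0.5969, 0.0022, 0.0787] 0.63
side handle_right [0.5778, -0.1767, 0.0196] 0.67
side handle_right [0.5361, -0.3916, -0.0019] 0.16
side post_right [0.4889, -0.1768, 0.0478] 0.64
side end_right [0.5749, -0.1351, 0.0798] 0.53
side red [311.5 351.4] 146 [0.4954, 0.3671, 0.012]
side red [375.2 387. ] 142 [0.34, 0.4439, 0.012]
side red [307.9 386.9] 65 [0.4949, 0.456, 0.012]
side red [308.3 395.8] 62 [0.4918, 0.4767, 0.012]
side red [256.6 411.7] 172 [0.6035, 0.5212, 0.012]
```

View pics/clamps.png

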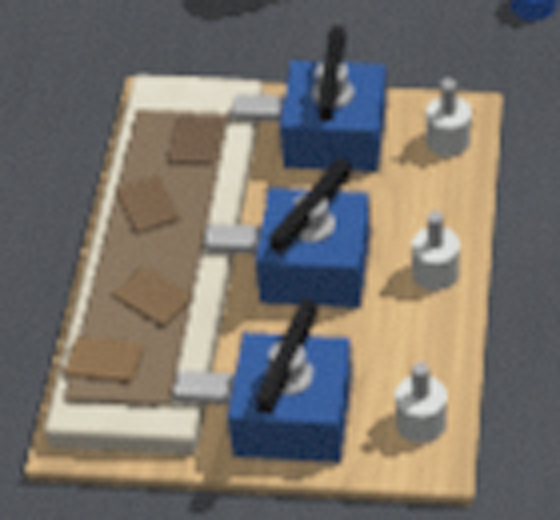

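View pics/rings.png

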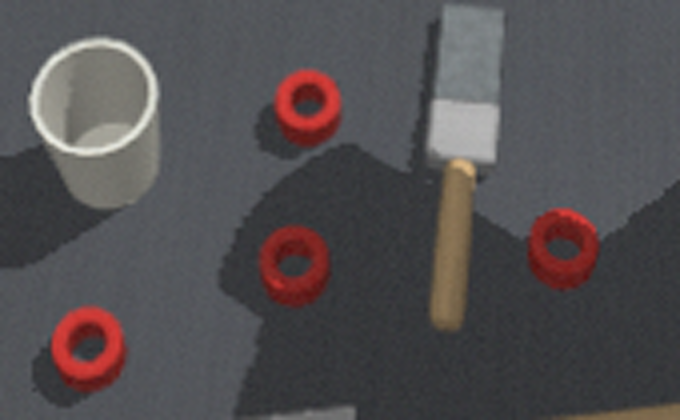

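Red-ring candidates (side picture): (312,352), (309,391), (376,387) and (257,411). The first lies at y≈0.37, against 0.44–0.52 for the others, so it is farthest to the robot's right. The crop confirms it: it is the ring between the cup and the brush head. The clamps crop shows all three bars, with the middle one tilted most.

Next I probe the left handle.

```bash
cat >> h.py <<'E'
H={"left":((.5737,.107),(.5865,.1455)),"middle":((.5745,-.0345),(.5976,.0035)),"right":((.577,-.1745),(.5735,-.1355))}
Z,S=.094,14e-3            # TCP height while probing; bar half width + finger half width
def probe(name):
    ax,en=map(np.array,H[name]); d=en-ax; a=np.arctan2(d[0],d[1])
    u=lambda f:np.array([np.sin(a+f),np.cos(a+f)]); n=lambda f:np.array([np.cos(a+f),-np.sin(a+f)])
    at=lambda f,s:ax+.04*u(f)+s*n(f)
    qs=[down(-a),down(-a+np.pi)]; st=at(0,-S-.012)
    def cost(q):
        j=inverse_kinematics([*st,Z],q); return 9 if j is None else abs(j[5])
    q=min(qs,key=cost)
    r.move_to([*st,.16],q); r.move_l([*st,Z])
    f0=np.array(telemetry.current_wrist_force())
    hit=r.move_l([*at(0,-S+.008),Z],vel=.02,guard=8)
    def rep(s): 
        p=np.array(telemetry.current_ee_pos()); print(name,s,"hit",hit,"s-contact mm",round(1e3*((p[:2]-at(0,-S))@n(0)),1),"dF",np.round(np.array(telemetry.current_wrist_force())-f0,1),"t",round(telemetry.current_t(),1))
    rep("push"); loose=not hit
    if loose:
        for f in np.radians([18,26,34,42]):
            hit=r.move_l([*at(f,-S),Z],vel=.03,guard=10); rep(f"arc {f:.2f}")
            if hit: break
        f_=f
    else: f_=0
    p=np.array(telemetry.current_ee_pos()); r.move_l([*(p[:2]-.015*n(f_)),Z],vel=.08)
    p=np.array(telemetry.current_ee_pos()); r.move_l([*p[:2],.16],vel=.2)
    return loose
E
python3 - <<'E'
from h import *
gripper_to(0.0)
print(probe("left"))
E
```

```text
left push hit False s-contact mm 8.0 dF [-2.   2.8  0.7] t 7.1
left arc 0.31 hit False s-contact mm 13.3 dF [-1.7 -1.2  0.1] t 7.4
left arc 0.45 hit False s-contact mm 19.8 dF [-1.2  0.4 -0.8] t 7.8
left arc 0.59 hit False s-contact mm 25.5 dF [-1.  -0.8 -0.6] t 8.1
left arc 0.73 hit False s-contact mm 31.0 dF [-0.3 -0.3  0.2] t 8.5
True
```

```bash
python3 - <<'E'
from h import *
im=vision.snapshot("side")
cv2.imwrite("pics/c2.png",cv2.resize(im[160:290,220:360],None,fx=4,fy=4,interpolation=cv2.INTER_CUBIC)[:,:,::-1])
print([np.round(d["at"],4) for d in models.mark_of("end_left","side")])
E
```

```text
[array([0.6139, 0.1208, 0.0804])]
```

View pics/c2.png

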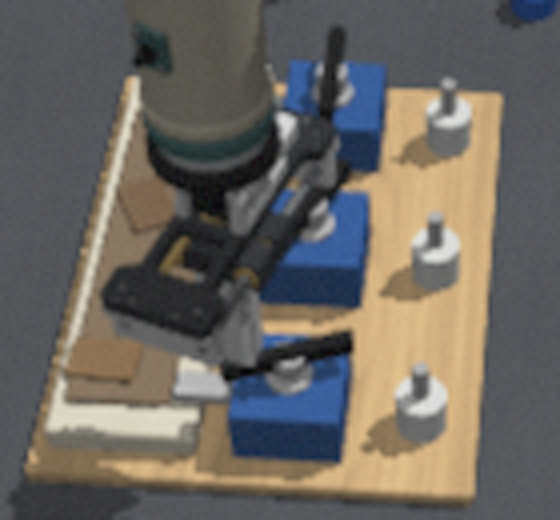

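The left handle swung clearly, its bar now near (290,358) in the crop and about 45° round, so it is the loose one. I nudge the other two gently to confirm, then fetch the ring.

```bash
python3 - <<'E'
from h import *
print(probe("middle"), probe("right"))
E
```

```text
middle push hit True s-contact mm -1.9 dF [ 0.1 -1.3  0.1] t 11.3
right push hit True s-contact mm 1.7 dF [ 0.4  1.4 -0.2] t 15.3
False False
```

```bash
cat >> h.py <<'E'
def redpos(z):
    k=vision.get_calibration("wrist"); im=vision.snapshot("wrist")
    hsv=cv2.cvtColor(im,cv2.COLOR_RGB2HSV); h=hsv[:,:,0]
    m=(((h<6)|(h>174))&(hsv[:,:,1]>150)&(hsv[:,:,2]>50)).astype(np.uint8)
    n,l,s,_=cv2.connectedComponentsWithStats(m); out=[]
    for i in range(1,n):
        if s[i,4]>300:
            hull=cv2.convexHull(np.argwhere(l==i)[:,::-1].astype(np.int32)); M=cv2.moments(hull)
            uv=(M["m10"]/M["m00"],M["m01"]/M["m00"]); out.append((np.round(uv),int(s[i,4]),ray(k,uv,z)))
    return im,out
E
python3 - <<'E'
from h import *
q=min([down(0),down(np.pi)],key=lambda q:abs(inverse_kinematics([.495,.368,.2],q)[5]))
p=telemetry.current_ee_pos(); r.move_l([p[0],p[1],.2],vel=.2)
r.move_to([.495,.368,.2],q); gripper_to(.062)
im,o=redpos(.014); print(o, telemetry.current_t())
cv2.imwrite("pics/w1.png",im[:,:,::-1])
print([np.round(d["at"],4) for d in models.mark_of("tag_red","wrist")])
E
```

```text
[(array([413.,  47.]), 1899, array([0.34166037, 0.44558208, 0.014     ])), (array([426., 226.]), 1361, array([0.49525978, 0.46780166, 0.014     ])), (array([323., 228.]), 1180, array([0.49790596, 0.36953415, 0.014     ])), (array([466., 323.]), 487, array([0.59642109, 0.51496262, 0.014     ]))] 19.4833
[array([ 0.341 ,  0.448 , -0.0046]), array([0.6072, 0.5206, 0.0007]), array([ 0.4985,  0.4691, -0.0023]), array([4.954e-01, 3.702e-01, 1.000e-04])]
```

View pics/w1.png

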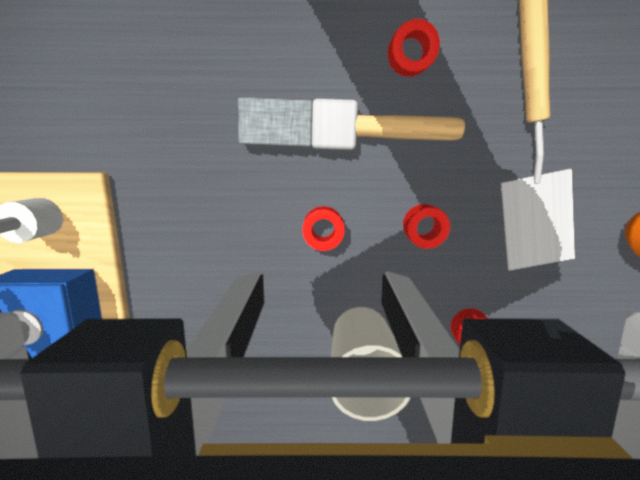

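The target ring is at (323,228) in the wrist picture, with the brush at (350,125) and the cup at (368,370) well clear of the fingers. Now grasping.

```bash
python3 - <<'E'
from h import *
r.move_l([.4965,.3695,.06],vel=.2)
print(r.move_l([.4965,.3695,.028],vel=.06,guard=6))
gripper_to(.03,f_grip=15); print("open",telemetry.current_opening(),telemetry.current_finger_force(),telemetry.current_ee_pos())
r.move_l([.4965,.3695,.2],vel=.2)
r.move_l([.40,.1045,.2],vel=.25)   # short of the post so that the wrist camera sees it
k=vision.get_calibration("wrist"); im=vision.snapshot("wrist"); cv2.imwrite("pics/w2.png",im[:,:,::-1])
for t in ("post_left","post_middle"): print(t,[(np.round(d["at"],4),round(d["score"],2)) for d in models.mark_of(t,"wrist")])
print("open",telemetry.current_opening(),telemetry.current_t(),k["position"])
E
```

```text
False
open 0.03985023172308099 15.000131106935441 [0.49667493 0.36955825 0.0282955 ]
post_left [(array([ 0.5768, -0.137 ,  0.0831]), 0.75), (array([0.4012, 0.1038, 0.1712]), 0.46), (array([ 0.6146,  0.4056, -0.001 ]), 0.22)]
post_middle [(array([ 0.4867, -0.0361,  0.0448]), 0.58)]
open 0.040166841615084124 23.975 [0.32936431 0.10598515 0.35383212]
```

View pics/w2.png

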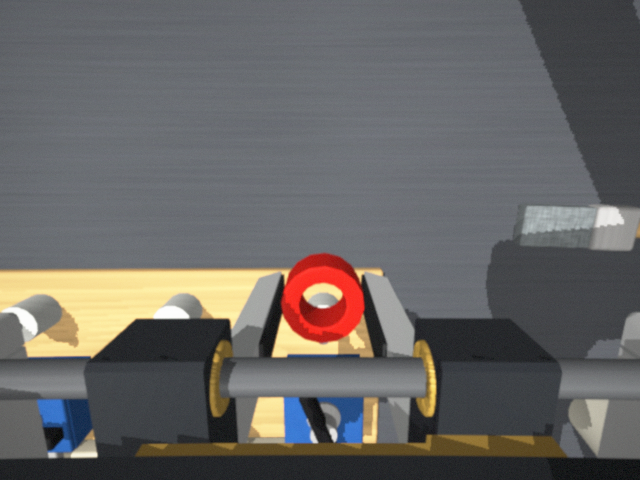

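```bash
python3 - <<'E'
from h import *
r.move_l([.56,.1045,.2],vel=.25)
k=vision.get_calibration("wrist"); im=vision.snapshot("wrist")
print([(np.round(d["at"],4),round(d["score"],2)) for d in models.mark_of("post_left","wrist")], [(np.round(d["at"],4),round(d["score"],2)) for d in models.mark_of("post_middle","wrist")])
K=np.array([[k["fx"],0,k["cx"]],[0,k["fy"],k["cy"]],[0,0,1]]); Rc=R.from_quat(np.roll(k["orientation"],-1)).inv()
im=im.copy()
def pr(P): return cv2.projectPoints(Rc.apply(np.array(P)-k["position"]),np.zeros(3),np.zeros(3),K,k["D"])[0].reshape(-1,2)
th=np.linspace(0,2*np.pi,60); c=np.array([.4857,.1045])
ring=pr([[c[0]+.018*np.cos(a),c[1]+.018*np.sin(a),.045] for a in th]); pin=pr([[c[0]+.006*np.cos(a),c[1]+.006*np.sin(a),.075] for a in th])
u,v=pr([[*c,.045]])[0].astype(int); s=6; x0,y0=max(u-60,0),max(v-45,0)
cr=cv2.resize(im[y0:y0+90,x0:x0+120],None,fx=s,fy=s,interpolation=cv2.INTER_CUBIC)
for p,col in ((ring,(0,255,0)),(pin,(255,0,255))): cv2.polylines(cr,[((p-[x0,y0]+.5)*s).astype(np.int32)],True,col,1)
print(u,v,pr([[c[0]+.01,c[1],.045],[c[0],c[1]+.01,.045]])-pr([[*c,.045]]))
cv2.imwrite("pics/w3.png",cr[:,:,::-1])
E
```

```text
[(array([0.4833, 0.1014, 0.0435]), 0.64)] [(array([ 0.4862, -0.0331,  0.0425]), 0.66), (array([0.6151, 0.116 , 0.0791]), 0.18)]
321 146 [[2.92117175e-03 1.25294522e+01]
 [1.21949388e+01 7.08632584e-03]]
```

View pics/w3.png

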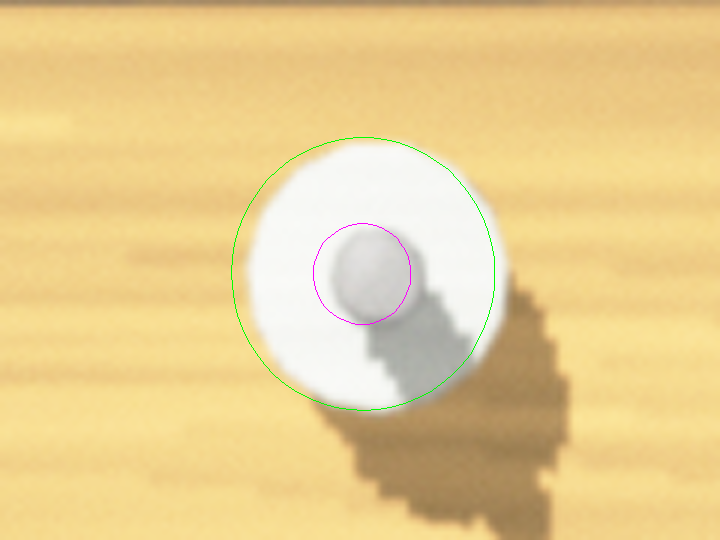

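The shoulder sits about 2 mm further +y than the overlay predicts, so the post is at roughly (0.486, 0.106). Placing the ring there.

```bash
python3 - <<'E'
from h import *
x,y=.486,.1062
r.move_l([x,y,.16],vel=.2); r.move_l([x,y,.11],vel=.12)
f0=np.array(telemetry.current_wrist_force())
print(r.move_l([x,y,.0725],vel=.04,guard=4), telemetry.current_ee_pos(), np.array(telemetry.current_wrist_force())-f0)
E
```

```text
True [0.48548599 0.106189   0.07319735] [-0.42544022  0.07306787  4.98412682]
```

Contact came at z = 0.0732, which is exactly shoulder height, so I release, back off and check.

```bash
python3 - <<'E'
from h import *
gripper_to(.06); p=telemetry.current_ee_pos()
r.move_l([p[0],p[1],.2],vel=.15); r.move_l([.40,-.05,.25],vel=.25)
im=vision.snapshot("side"); print([(np.round(d["at"],4),round(d["score"],2)) for d in models.mark_of("tag_red","side")],telemetry.current_t())
s=vision.snapshot("scene")
a=cv2.resize(im[170:290,220:360],(560,480),interpolation=cv2.INTER_CUBIC); 
b=cv2.resize(s[220:330,260:340],(240,330)); b=np.pad(b,((0,150),(0,0),(0,0)))
cv2.imwrite("pics/end.png",np.hstack([a,b])[:,:,::-1])
E
```

```text
[(array([ 0.6011,  0.5248, -0.0031]), 0.85), (array([0.4851, 0.1045, 0.0448]), 0.73), (array([3.429e-01, 4.469e-01, 1.000e-04]), 0.68), (array([ 0.4907,  0.4622, -0.0019]), 0.56)] 29.4333
```

View pics/end.png

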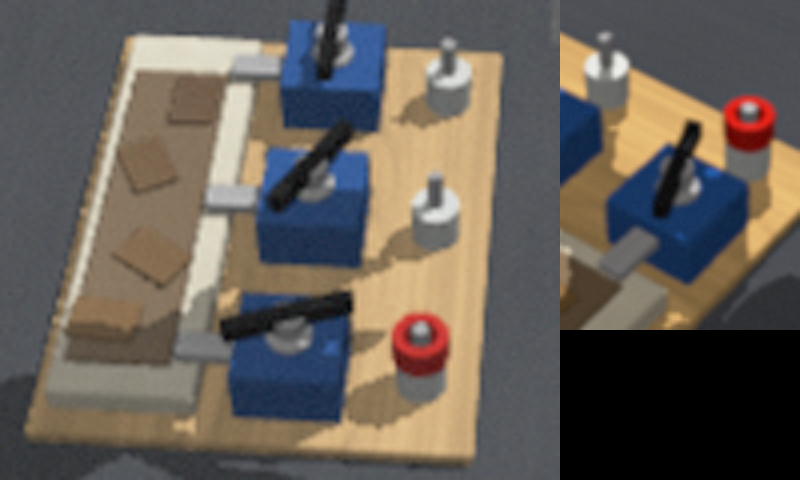

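The red ring lies flat on the left post (420,345 in the crop) with the pin through it. The left handle is turned, and the other two handles look unchanged.

```bash
python3 -c "
from plant import r
print(r.sign_off())"
```

```text
the job is handed in; nothing more can be done
None
```

The left clamp was the loose one: its handle is turned about 40°, the middle and right handles held tight, and the correct red tag ring lies flat on the left post, released; job handed in at about 30 s.

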